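# Hang the lopsided shoe-care caddy back on its rail

## Task

Lift the steel caddy with the black tin in it by its wooden grip and hang its hook on the rack's bar, in the gap between the two rubber sleeves, sliding it along lightly until it drops right down onto the bare bar. Its weight is off-centre, so before letting go ease it back until it leans on the board, then release without letting it drop, swing or bang; press only lightly on the rack, keep the tin in the pan and leave everything else where it is.

Things in the scene. Friction and masses are not known exactly. Their poses are not given: they have to be found in the camera images.
- caddy_grip (a point): Centre of the gripped part of the cedar block on top of the loose steel caddy: block 16 mm (x) by 20 mm (y) by 56 mm tall, its top 15 mm above this point. 42 mm above the ridge of the hook, 179 mm above the caddy's underside. Caddy axes: z up, -x toward the pan, y along the bar when hung.
- caddy_hook (a point): Point in the caddy's hook where the bar's axis lies once seated on bare bar: 48 mm below caddy_grip, 131 mm above the underside. Hook: strap 20 mm wide (y) bent as a roof of two 35-degree slopes with its ridge 6 mm above this point, open downward, 34 mm wide inside (x). On the -x side it runs down to the pan; on the +x side a lip ends 26 mm below this point.
- caddy_pan (a point): Centre of the caddy's pan floor, 3 mm above its underside, 63 mm to the -x side of the grip. Pan 84 mm (x) by 96 mm (y), walls 26 mm high; the 4 mm strap rises 125 mm from the middle of its +x side. Caddy axes.
- caddy: The whole caddy, 180 to 365 g plus a 70 g tin; starts upright on the table, yaw within 0.4 rad. Origin at its underside, 61 mm to the -x side of the grip, z up. Its weight lies 50 to 62 mm to the -x side of grip and hook, so it tips in a loose grip and, let go on the bar, its underside swings toward the board.
- tin_center (a point): Centre of the closed black tin (62 mm across, 22 mm high) that stands loose in the caddy's pan.
- bar_mid (a point): Middle of the rack's steel bar, on its axis, 200 mm up; bar 10 mm thick, 300 mm long (y), ends on posts no taller than it. Two rigidly fixed sleeves 24 mm thick cover it to 80 mm or more each side, but for one gap, 27 mm of bare bar, whose centre lies up to 28 mm either way from bar_mid (not measured: see or feel it). On a sleeve the hook sits 8.5 mm higher than on bare bar.
- rack: Rigid fixed rack, yaw within 0.25 rad; origin on the table below bar_mid, x pointing away from its front, y along the bar. Back board 300 mm wide, 143 mm high, front face 5 mm to the +x side of the bar's axis. The caddy upright on the bare bar has its lower back edge 21 mm off that face; turned 0.16 rad about the bar (underside to +x, grip to -x) it rests on it.
- dauber: Bystander: the red plastic dauber, 140 mm long, lying down; origin at its underside.
- shoehorn: Bystander: the stainless shoehorn, 210 mm long, lying flat; origin at its underside.
- shoetree: Bystander: the cedar shoe tree, 260 mm long, lying down; origin at its underside.
- brush: Bystander: the wooden shoe brush, 160 x 50 x 44 mm, bristles down; origin at its underside.
- jar: Bystander: the amber glass jar, 52 mm across and 70 mm tall; origin at its underside.
- bowl: Bystander: the white bowl, 110 mm across and 35 mm high; origin at its underside.
- sponge: Bystander: the grey sponge block, 80 x 45 x 30 mm; origin at its underside.
There are look-alikes about, which are no part of the job. What is shaped like the caddy but blue, pink or turquoise is not meant.

How it is judged:
On the way, in this order (a step that is already met when the one before it is completed fails the run):
1. the caddy is lifted well clear of the table (height (world z) of caddy_pan above 0.05 m), for 0.2 s.
2. the hook is down on the bare bar in the gap while the caddy is still held (z of caddy_hook in the frame of bar_mid between -0.004 and 0.0045 m and x of caddy_hook in the frame of bar_mid between -0.012 and 0.012 m and y of caddy_hook in the frame of bar_mid between -0.05 and 0.05 m and contact force between the fingers and caddy above 0.3 N), for 0.1 s.
At the end, for the whole second after the job is handed in: The caddy hangs at rest on the rack: its hook seated on the bare bar between the sleeves (hook point within 4.5 mm above and 4 mm below the bar's axis, 12 mm across it), leaning on the board (tilt 0.08 to 0.26 rad), the tin still in its pan (within 35 mm of the pan's middle) (z of caddy_hook in the frame of bar_mid between -0.004 and 0.0045 m and x of caddy_hook in the frame of bar_mid between -0.012 and 0.012 m and y of caddy_hook in the frame of bar_mid between -0.05 and 0.05 m and horizontal distance between tin_center and caddy_pan below 0.035 m and z of tin_center in the frame of caddy_pan below 0.03 m and angle between caddy's own z axis and vertical between 0.08 and 0.26 rad and contact force between caddy and rack above 1 N and linear speed of caddy below 0.02 m/s and angular speed of caddy below 0.1 rad/s); the robot touches nothing.
It fails at once if the caddy is pressed or banged on the rack with more than 20 N (contact force between caddy and rack above 20 N).
It fails at once if let go, the caddy swings (over 1.5 rad/s) or drops (over 0.2 m/s) (contact force between the fingers and caddy below 0.05 N and (angular speed of caddy above 1.5 rad/s or linear speed of caddy above 0.2 m/s)).
It fails at once if the tin leaves the pan (not (horizontal distance between tin_center and caddy_pan below 0.035 m and z of tin_center in the frame of caddy_pan below 0.03 m)).
It fails at once if a bystander is moved more than 30 mm (distance of any of dauber, shoehorn, shoetree, brush, jar, bowl, sponge from where it was at the start of the episode above 0.03 m).
It also fails if it takes over 72 s, if anything falls off the work surface, if the arm or the gripper's body presses on something with over 40 N, if the wrist force passes 120 N, or if a joint passes its speed limit or range.

## Robot

A 7-joint arm with a two-finger parallel gripper is mounted at the origin on the work surface. World frame = base frame: x ahead of the robot, y to its left, z up, the work surface at z = 0. Lengths are in m, angles in rad, forces in N, time in s.
With the tool pointing down it reaches from about 0.425 to 0.925 m from the base axis. Payload 6.8 kg.
Tool frame: the origin (TCP) lies at the very end of the fingers, on their centre line; the grasp point (between the pads) lies 19 mm behind it; z points along the fingers, x is the direction in which the jaws open and shut, and the axes are right-handed (so a half turn about z gives the same grasp; the last joint's range is limited). The gripper opens to 85 mm and grips with 20 to 120 N. Pads are 22 mm wide; open, the fingers measure 114 mm over their backs; the gripper's body (76 mm by 85 mm) begins 54 mm behind the grasp point. The pads swing forward as they close: fully open they stand 13 mm farther back than shut.
Start: joints at [-1.454, 0.477, 0.022, 1.555, -0.011, 1.109, -0.083], TCP at [0.15, 0.658, 0.231] pointing down, gripper open.
Joint ranges: [-2.96, 2.96], [-0.34, 2.1], [-1.41, 1.46], [0.24, 2.44], [-1.37, 4.51], [0.17, 1.92], [-2.96, 2.96]. Speed limits (rad/s): [2.39, 2.39, 3.14, 3.14, 3.14, 3.14, 3.14].

## Interface

Orientations are given as a rotation vector (axis times angle).
In Python, from bench import r, grab_frame gives the robot as it stands. The module is installed in compiled form; this text tells all that it offers.
- The arm moves only by the tool send_rows, never from a script. Its argument "series" is a list of rows, each a list of 2 entries, a list of its own where there are three numbers: the shift along the tool's x, y, z in m, then the turn, a rotation vector about the tool's x, y, z in units of 5 degrees (1.0 is 5 degrees). A call has 1 to 20 rows; each row shifts and turns the commanded pose from where the row before left it, along the tool's axes as they then stand; what a row does not reach is not made up. A row lasts 1/8 s, in which the tool goes at most 62.5 mm and 10.7 degrees, less where a joint would pass 70% of its speed; a pose out of reach is approached as far as the arm can. A call is refused whole if a number of a shift passes 0.0625 or a number of a turn 1, either way. A call with a gripper value outside its range is refused whole. "fingers" is the closure in counts, from 0 (fully open) to 255 (shut), set as the call begins (left out, the last holds). The fingers move at their own pace and stop on an object; "grip_force" is the grip in N (left out, the last holds). Time passes only in rows, so rows that do not move let the fingers close. It gives the time, the measured TCP pose, the force and the opening at its end, in the units of the state.
- r.get_obs(): the state, without advancing time (a new reading comes with each control period).
- grab_frame(name): name is "side" or "top"; returns a dict with "frame" (480x640x3 uint8, red, green, blue), "fx", "fy", "cx", "cy" (pixels), "origin" and "rotation" of the camera in the world. Camera axes: x right, y down, z forward; pixel columns grow to the right and rows downward; lengths in m; the calibration is good to about 2 mm. A picture is of the moment at which its call begins. There is no depth.
- r.hand_in(): hands the job in, once; it reports no verdict.
The state is a dict: "clock": time; "joints": joint angles; "qvel": joint speeds; "tau": joint torques, N m; "tcp_pos": TCP position; "orientation": TCP orientation; "contact_force": force on the tool from outside, world axes, zero at the start; "moment": the same for the moment, N m; "grip_width": finger opening in m.
Only numpy, scipy, OpenCV 4.12 (cv2) and the standard library are available. Lean on these libraries where they do the work, as an engineer would, in place of code of your own. Each camera call takes 0.05 s, during which the arm holds its last target.

## Working session

There is one attempt and no reset: what is moved stays moved. The work goes in short steps, Python scripts to look and compute and a tool call to move; the robot and the scene stay as the last step left them, time stands still between calls to the robot, and variables do not carry over. Pictures are saved under pics/ and viewed, and the job is handed in when it is done.

Besides the shell and the picture viewer there is one more tool, called as name(argument=value, ...), one argument or row to a line, values as JSON. send_rows: Moves the arm, as the interface text tells. Its arguments: {"type":"object","properties":{"series":{"type":"array"},"fingers":{"type":"number"},"grip_force":{"type":"number"}},"required":["series"]}

```bash
mkdir -p pics
python3 - <<'E'
from bench import r, grab_frame
import cv2,numpy as np
print(r.get_obs())
for n in("side","top"):
    f=grab_frame(n); cv2.imwrite(f"pics/{n}0.png",f["frame"][:,:,::-1])
    np.savez(f"{n}0.npz",**f)
    print(n,f["fx"],f["fy"],f["cx"],f["cy"],f["origin"],f["rotation"])
E
```

```text
{'clock': 0.0, 'joints': array([-1.45413563,  0.47780421,  0.02237604,  1.55642474, -0.01151246,
        1.10925762, -0.08311014]), 'qvel': array([-1.99962535e-04,  1.30540856e-03, -8.61602168e-05, -8.61363609e-04,
       -8.16376519e-04, -5.99371427e-04, -8.05145165e-04]), 'tau': array([-5.53327955e-04, -5.96452403e+01,  1.60753738e+00, -2.81197071e+01,
        1.23877623e-02,  9.13197262e-03, -2.59025961e-05]), 'tcp_pos': array([0.15034423, 0.65746494, 0.23033492]), 'orientation': array([ 2.45563359e+00,  1.95752460e+00, -2.02754620e-03]), 'contact_force': array([-0.19470196, -0.34102132, -0.36768204]), 'moment': array([-0.01291224,  0.00021619, -0.05114149]), 'grip_width': 0.08532266012171115}
side 597.9847355258577 597.9847355258577 309.3891322566555 246.80586599938118 [0.40556685 1.23013084 1.2071573 ] [-0.1100011   2.80128654 -1.33202692]
top 494.2083119516 494.2083119516 318.0955764310953 244.48811976511377 [ 0.35404279 -0.09254754  1.38970823] [-2.16079271  2.16180726 -0.12157643]
```

View pics/side0.png

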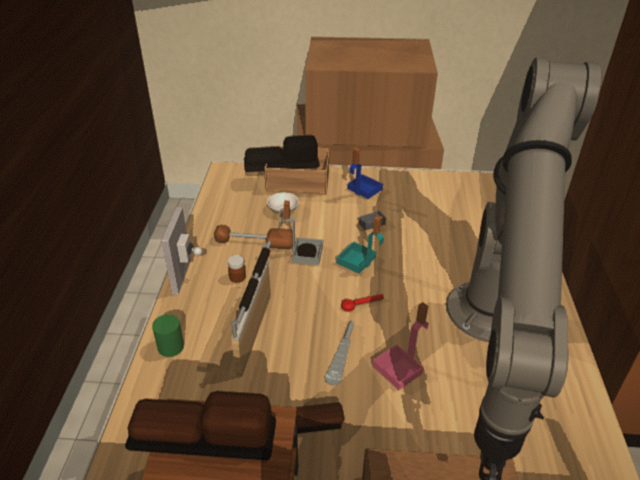

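View pics/top0.png

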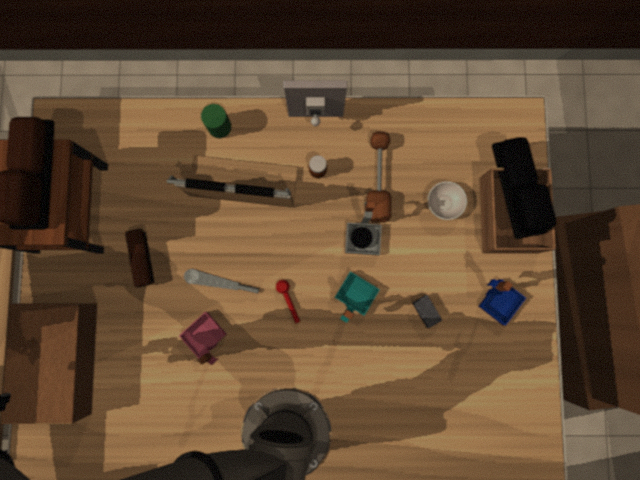

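The look-alikes in the top view are turquoise (357,292), pink (205,335) and blue (502,300). The grey steel caddy with the black tin is at (363,237), or (307,250) in the side view, and that is the one I choose. I'll check it in a close crop.

```bash
cat > h.py <<'E'
import numpy as np,cv2
from scipy.spatial.transform import Rotation as R
def load(n): return dict(np.load(n))
def ray(f,u,v):
    d=np.array([(u-f["cx"])/f["fx"],(v-f["cy"])/f["fy"],1.])
    return np.array(f["origin"]),R.from_rotvec(f["rotation"]).as_matrix()@d
def onz(f,u,v,z):
    o,d=ray(f,u,v); return o+d*(z-o[2])/d[2]
def proj(f,p):
    c=R.from_rotvec(f["rotation"]).as_matrix().T@(np.array(p)-f["origin"])
    return float(f["fx"]*c[0]/c[2]+f["cx"]),float(f["fy"]*c[1]/c[2]+f["cy"])
def tri(f1,p1,f2,p2):
    o1,d1=ray(f1,*p1);o2,d2=ray(f2,*p2)
    d1=d1/np.linalg.norm(d1);d2=d2/np.linalg.norm(d2)
    A=np.stack([d1,-d2],1);s=np.linalg.lstsq(A,o2-o1,rcond=None)[0]
    a=o1+s[0]*d1;b=o2+s[1]*d2
    return (a+b)/2,np.linalg.norm(a-b)
def crop(f,x0,y0,x1,y1,k,name):
    im=np.ascontiguousarray(f["frame"][y0:y1,x0:x1,::-1]);im=cv2.resize(im,None,fx=k,fy=k,interpolation=cv2.INTER_CUBIC)
    im=cv2.convertScaleAbs(im,alpha=1.5,beta=10)
    for x in range((x0+9)//10*10,x1,10):
        cv2.line(im,((x-x0)*k,0),((x-x0)*k,6),(0,255,255),1); 
        if x%20==0: cv2.putText(im,str(x),((x-x0)*k,18),0,.4,(0,0,255))
    for y in range((y0+9)//10*10,y1,10):
        cv2.line(im,(0,(y-y0)*k),(6,(y-y0)*k),(0,255,255),1); 
        if y%20==0: cv2.putText(im,str(y),(8,(y-y0)*k+4),0,.4,(0,0,255))
    cv2.imwrite(name,im)
E
python3 - <<'E'
from h import *
s=load("side0.npz");t=load("top0.npz")
crop(s,220,180,340,280,6,"pics/sc.png")
crop(t,330,180,420,260,7,"pics/tc.png")
crop(s,220,240,290,360,5,"pics/sr.png")
crop(t,155,150,305,215,5,"pics/tr.png")
E
```

```text
(no output)
```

View pics/sc.png

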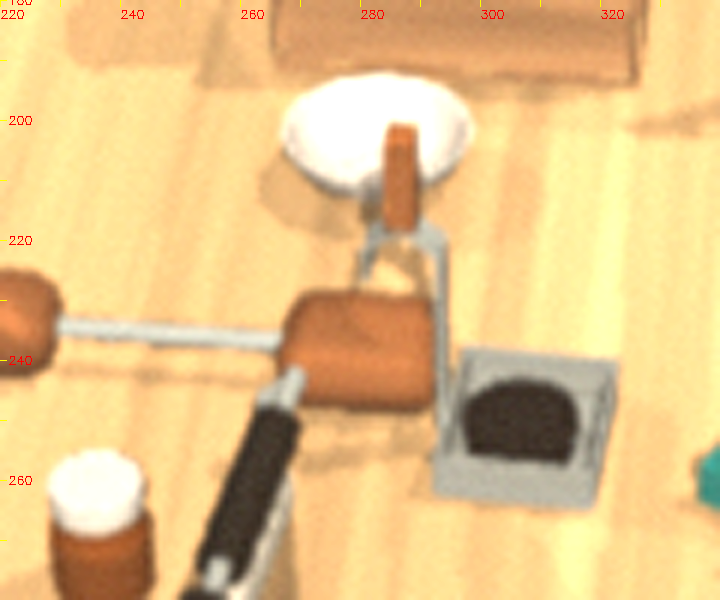

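View pics/tc.png

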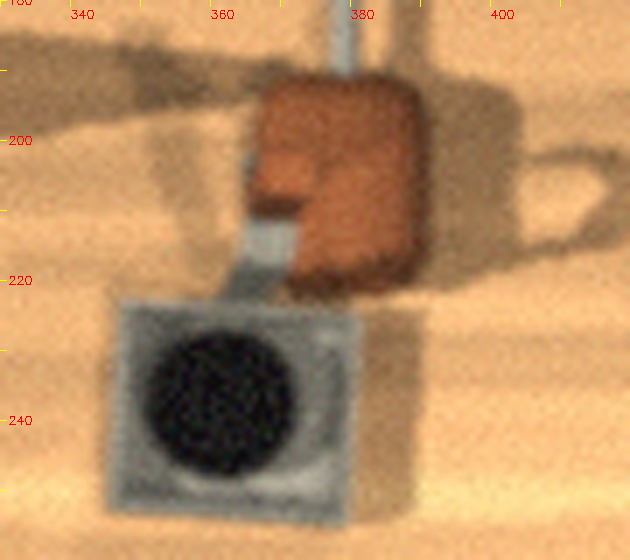

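View pics/sr.png

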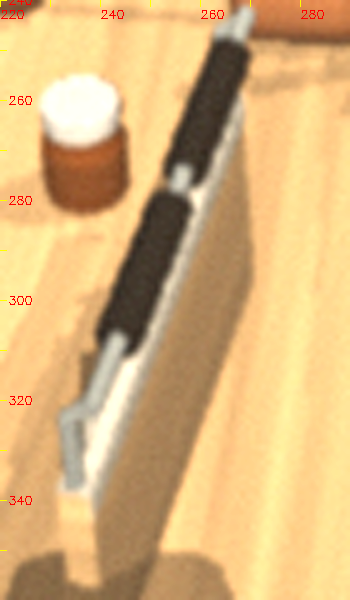

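View pics/tr.png

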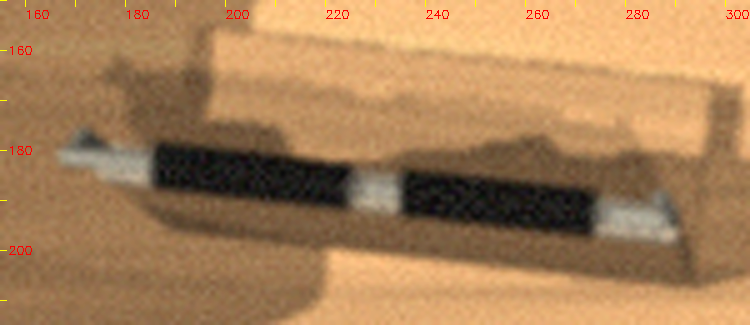

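Run:
```python
from h import *
s=load("side0.npz");t=load("top0.npz")
# bar ends/sleeve ends: triangulate
for nm,a,b in [("sleeveL outer",(183.5,182.8),(241,308.5)),("sleeveL inner",(222.5,187),(251.5,277.5)),("sleeveR inner",(232.5,189),(255,274.5)),("sleeveR outer",(271.5,194),(262.5,248))]:
    print(nm,tri(t,a,s,b), onz(t,*a,.2),onz(s,*b,.2))
P=onz(t,183.5,182.8,.2);Q=onz(t,271.5,194,.2)
y=(P-Q);y[2]=0;y/=np.linalg.norm(y);x=np.array([y[1],-y[0],0]);print("yaw",np.arctan2(x[1],x[0]),np.linalg.norm(P-Q))
M=(P+Q)/2
for z in(0,.143):
  for dx in(-.02,-.005,.005,.02):
    for sg in(-.15,.15):
        p=M+x*dx+y*sg;p[2]=z
        print(z,dx,sg,np.round(proj(s,p)),np.round(proj(t,p)))
```

```text
sleeveL outer (array([0.64758159, 0.24121053, 0.2007925 ]), np.float64(0.007352781509485856)) [0.64399074 0.24118703 0.2       ] [0.65155961 0.23957604 0.2       ]
sleeveL inner (array([0.63584177, 0.14291958, 0.21145101]), np.float64(0.010057494469176951)) [0.63336478 0.14496964 0.2       ] [0.64371686 0.12915038 0.2       ]
sleeveR inner (array([0.63210307, 0.12014831, 0.20168228]), np.float64(0.008105682904425282)) [0.62833177 0.12028991 0.2       ] [0.6366472  0.11728065 0.2       ]
sleeveR outer (array([0.622216  , 0.02369246, 0.20887117]), np.float64(0.01645505345808614)) [0.61574324 0.02435641 0.2       ] [0.63265007 0.01084292 0.2       ]
yaw -0.12954493094786138 0.21866284452204462
0 -0.02 -0.15 [282. 297.] [291. 218.]
0 -0.02 0.15 [253. 378.] [187. 204.]
0 -0.005 -0.15 [277. 296.] [292. 213.]
0 -0.005 0.15 [247. 377.] [188. 199.]
0 0.005 -0.15 [273. 296.] [293. 209.]
0 0.005 0.15 [243. 376.] [189. 196.]
0 0.02 -0.15 [268. 295.] [293. 204.]
0 0.02 0.15 [238. 375.] [190. 191.]
0.143 -0.02 -0.15 [280. 259.] [288. 208.]
0.143 -0.02 0.15 [249. 339.] [173. 194.]
0.143 -0.005 -0.15 [275. 259.] [289. 203.]
0.143 -0.005 0.15 [243. 338.] [174. 188.]
0.143 0.005 -0.15 [271. 258.] [290. 199.]
0.143 0.005 0.15 [239. 338.] [174. 184.]
0.143 0.02 -0.15 [266. 257.] [290. 193.]
0.143 0.02 0.15 [233. 337.] [175. 179.]
```

Run:
```python
from h import *
s=load("side0.npz");t=load("top0.npz")
def blobs(f,x0,y0,x1,y1,thr):
    g=f["frame"][y0:y1,x0:x1].max(2); k=8
    g=cv2.resize(g,None,fx=k,fy=k,interpolation=cv2.INTER_CUBIC)
    m=(g<thr).astype(np.uint8); n,l,st,c=cv2.connectedComponentsWithStats(m)
    out=[]
    for i in range(1,n):
        if st[i,4]<25*k*k: continue
        cs,_=cv2.findContours((l==i).astype(np.uint8),0,2)
        (cx,cy),(w,h),a=cv2.minAreaRect(cs[0]); b=cv2.boxPoints(((cx,cy),(w,h),a))
        b=(b+.5)/k-.5+[x0,y0]
        e=[np.linalg.norm(b[1]-b[0]),np.linalg.norm(b[2]-b[1])]
        ends=((b[0]+b[1])/2,(b[2]+b[3])/2) if e[0]<e[1] else ((b[1]+b[2])/2,(b[3]+b[0])/2)
        ends=sorted(ends,key=lambda p:p[0]); out.append((ends,min(e)))
        print(thr,np.round(ends,1).tolist(),round(min(e),1))
    return out
for thr in(45,60): 
  print("top");T=blobs(t,165,165,300,210,thr)
  print("side");S=blobs(s,232,240,275,315,thr)
```

```text
top
45 [[185.0, 182.3], [224.8, 186.8]] 10.0
45 [[234.6, 187.9], [273.5, 192.2]] 9.9
side
45 [[255.8, 275.1], [266.2, 248.5]] 7.6
45 [[242.6, 308.8], [254.0, 278.7]] 8.3
top
60 [[184.6, 182.1], [225.9, 186.5]] 11.6
60 [[233.8, 187.9], [274.2, 192.0]] 11.3
side
60 [[255.6, 275.7], [266.5, 248.1]] 8.2
60 [[242.3, 309.4], [254.3, 278.3]] 8.9
```

Run:
```python
from h import *
s=load("side0.npz");t=load("top0.npz")
for nm,a,b in [("Lo",(184.8,182.2),(242.4,309.1)),("Li",(225.3,186.6),(254.2,278.5)),("Ri",(234.2,187.9),(255.7,275.4)),("Ro",(273.8,192.1),(266.4,248.3)),
  ("gap",(229.75,187.25),(254.95,276.95)),
  ("grip top?",(369.3,203.8),(286.8,201)),]:
    print(nm,tri(t,a,s,b), onz(t,*a,.2),onz(s,*b,.2))
# tin, pan in top: black blob; pan corners
print("tin",onz(t,361.5,237.5,.022))
for a in [(347,223),(381,225.5),(379.5,254.5),(345.5,252.5)]: print("pan",onz(t,*a,.029))
for a in [(296.5,239),(320,241)]: print("panS",onz(s,*a,.029))
for z,a in ((.194,(286.7,201)),(.138,(286.8,218.3))): print("block side",onz(s,*a,z))
```

```text
Lo (array([0.64737534, 0.23887153, 0.19724524]), np.float64(0.0023405622457470777)) [0.6454956  0.23803291 0.2       ] [0.64791614 0.24129986 0.2       ]
Li (array([0.63436831, 0.13730813, 0.20432674]), np.float64(0.001997532632566729)) [0.63436168 0.13810763 0.2       ] [0.63638454 0.13233845 0.2       ]
Ri (array([0.63357662, 0.11686786, 0.19631857]), np.float64(0.003185686237746736)) [0.6310839  0.11616575 0.2       ] [0.63437366 0.12052015 0.2       ]
Ro (array([0.62008321, 0.0182529 , 0.20555439]), np.float64(0.0016394328949241978)) [0.62048716 0.01876135 0.2       ] [0.62211587 0.01130951 0.2       ]
gap (array([0.63397965, 0.12712447, 0.20031811]), np.float64(0.0025931611616303776)) [0.6327225  0.12713477 0.2       ] [0.63538211 0.126447   0.2       ]
grip top? (array([ 0.59209012, -0.21543532,  0.19738428]), np.float64(0.0008657247645742463)) [ 0.59112752 -0.21515249  0.2       ] [ 0.59204596 -0.21181666  0.2       ]
tin [ 0.53107621 -0.21057699  0.022     ]
pan [ 0.57091219 -0.17002009  0.029     ]
pan [ 0.56380708 -0.26458031  0.029     ]
pan [ 0.48275868 -0.25922793  0.029     ]
pan [ 0.48836634 -0.16529152  0.029     ]
panS [ 0.56992735 -0.24913448  0.029     ]
panS [ 0.49489633 -0.2446118   0.029     ]
block side [ 0.59345259 -0.22038466  0.194     ]
block side [ 0.59355965 -0.20997367  0.138     ]
```

The sleeves are cleanly visible. The gap centre is at about (0.634, 0.127), rack yaw about -0.115, and the grip is at about (0.591, -0.217), yaw about -0.065. I'll swing over, gripping across the caddy's x.

send_rows(
  series=[
    [[0, 0, -0.05], [0, 0, 0]],
    [[0, 0, -0.05], [0, 0, 0]],
    [[-0.005, 0.055, 0], [0, 0, 1]],
    [[-0.005, 0.055, 0], [0, 0, 1]],
    [[-0.005, 0.055, 0], [0, 0, 1]],
    [[-0.005, 0.055, 0], [0, 0, 1]],
    [[-0.005, 0.055, 0], [0, 0, 1]],
    [[-0.005, 0.055, 0], [0, 0, 1]],
    [[-0.005, 0.055, 0], [0, 0, 1]],
    [[-0.005, 0.055, 0], [0, 0, 1]],
    [[-0.005, 0.055, 0], [0, 0, 1]],
    [[-0.005, 0.055, 0], [0, 0, 1]],
    [[-0.005, 0.055, 0], [0, 0, 1]],
    [[-0.005, 0.055, 0], [0, 0, 1]],
    [[-0.005, 0.055, 0], [0, 0, 1]],
    [[-0.005, 0.055, 0], [0, 0, 1]],
    [[0, 0, 0], [0, 0, 0]],
    [[0, 0, 0], [0, 0, 0]],
  ],
  fingers=0,
)

```text
clock: 2.35
tcp_pos: [0.6114, 0.0975, 0.331]
orientation: [-3.135, -0.196, 0.001]
contact_force: [-0.4, 0.9, -0.5]
grip_width: 0.0854
```

```bash
cat >> h.py <<'E'
def plan(target,yaw,tilt=0.0):
    """remaining shift in current tool frame and total turn (units of 5deg) to target TCP; tilt = about caddy y axis"""
    from bench import r
    o=r.get_obs(); C=R.from_rotvec(o["orientation"])
    T=R.from_euler("z",yaw)*R.from_euler("y",tilt)*R.from_rotvec([np.pi,0,0])
    d=C.inv().apply(np.array(target)-o["tcp_pos"]); w=(C.inv()*T).as_rotvec()/np.radians(5)
    print("t",o["clock"],"tcp",o["tcp_pos"].round(4),"yaw",round(float(np.arctan2(*C.as_matrix()[[1,0],0])),4),"z",C.as_matrix()[:,2].round(3),"F",o["contact_force"].round(2),"M",o["moment"].round(3),"w",round(o["grip_width"],4))
    print("shift",d.round(4),"turn",w.round(3))
E
python3 -c "
from h import *
plan([.591,-.217,.26],-.065)"
```

```text
t 2.35 tcp [0.6114 0.0975 0.331 ] yaw 0.1246 z [-0.001  0.001 -1.   ] F [-0.35  0.85 -0.46] M [ 0.028 -0.012  0.028] w 0.0854
shift [-0.0593  0.3096  0.0708] turn [-0.006  0.008  2.173]
```

send_rows(
  series=[
    [[0, 0, 0], [0, 0, 0.724]],
    [[0, 0, 0], [0, 0, 0.724]],
    [[0, 0, 0], [0, 0, 0.724]],
    [[0, 0.0525, 0], [0, 0, 0]],
    [[0, 0.0525, 0], [0, 0, 0]],
    [[0, 0.0525, 0], [0, 0, 0]],
    [[0, 0.0525, 0], [0, 0, 0]],
    [[0, 0.0525, 0], [0, 0, 0]],
    [[0, 0.0525, 0], [0, 0, 0]],
    [[0, 0, 0.035], [0, 0, 0]],
    [[0, 0, 0.035], [0, 0, 0]],
    [[0, 0, 0], [0, 0, 0]],
    [[0, 0, 0], [0, 0, 0]],
  ],
)

```text
clock: 3.98
tcp_pos: [0.5922, -0.2164, 0.2624]
orientation: [3.14, -0.099, 0.002]
contact_force: [-0.2, 0.5, 0.8]
grip_width: 0.085
```

```bash
python3 -c "
from h import *
from bench import grab_frame
plan([.591,-.217,.162],-.065)
for n in('side','top'):
    f=grab_frame(n);np.savez(n+'1.npz',**f)
    if n=='side': crop(f,230,150,350,280,6,'pics/s1.png')
    else: crop(f,310,140,430,260,6,'pics/t1.png')
"
```

```text
t 3.975 tcp [ 0.5922 -0.2164  0.2624] yaw -0.0633 z [ 0.001 -0.    -1.   ] F [-0.2   0.53  0.76] M [ 0.034 -0.045  0.04 ] w 0.085
shift [-0.0013  0.0006  0.1004] turn [ 0.002 -0.014  0.019]
```

View pics/s1.png

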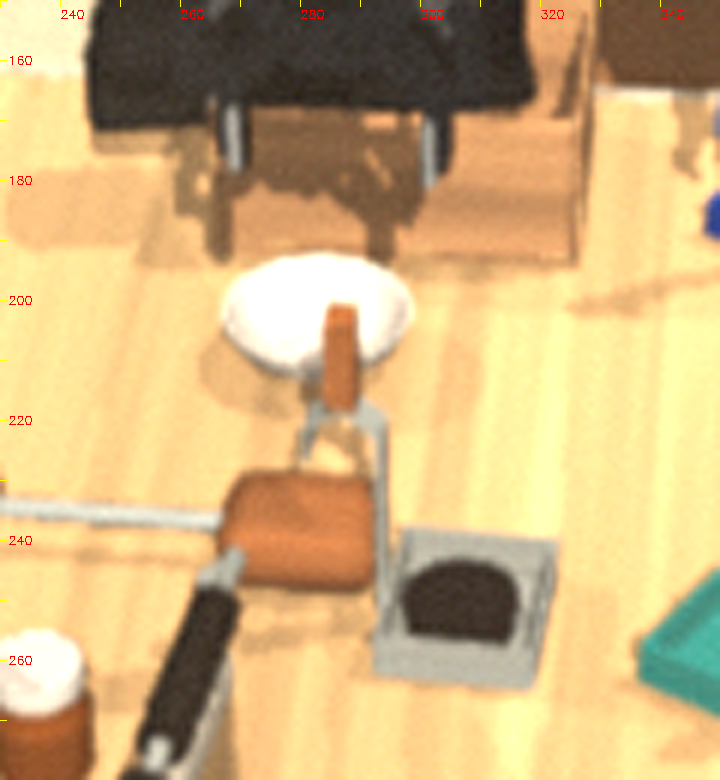

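View pics/t1.png

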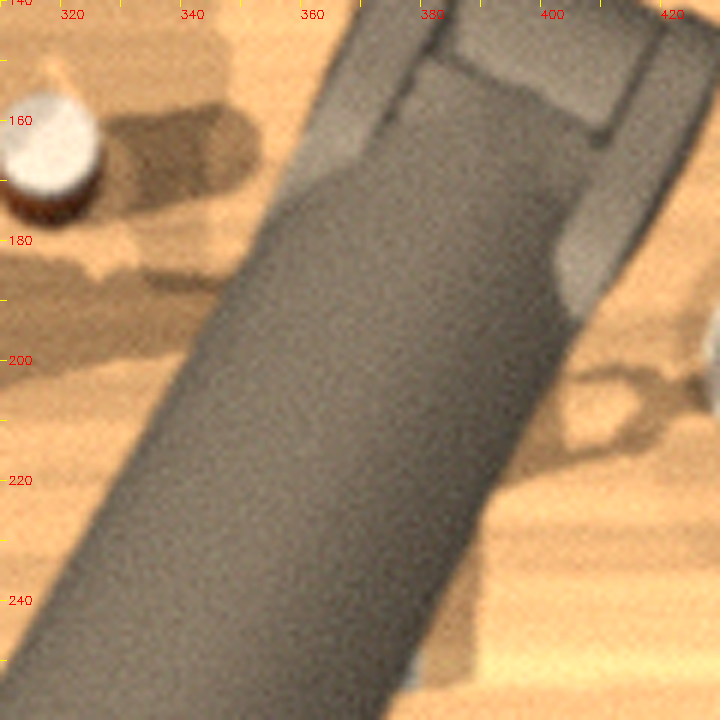

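send_rows(
  series=[
    [[-0.001, 0, 0.03], [0, 0, 0]],
    [[0, 0, 0.03], [0, 0, 0]],
    [[0, 0, 0.02], [0, 0, 0]],
    [[0, 0, 0.01], [0, 0, 0]],
    [[0, 0, 0.01], [0, 0, 0]],
    [[0, 0, 0], [0, 0, 0]],
    [[0, 0, 0], [0, 0, 0]],
  ],
)

```text
clock: 4.95
tcp_pos: [0.5905, -0.2174, 0.162]
orientation: [3.14, -0.103, 0.002]
contact_force: [0.0, -0.6, -0.8]
grip_width: 0.0854
```

```bash
python3 -c "
from h import *
from bench import grab_frame
plan([.591,-.217,.162],-.065)
f=grab_frame('side');np.savez('side2.npz',**f)
crop(f,240,160,340,270,6,'pics/s2.png')
"
```

```text
t 4.95 tcp [ 0.5905 -0.2174  0.162 ] yaw -0.0653 z [ 0.001 -0.    -1.   ] F [ 0.01 -0.64 -0.84] M [ 0.011 -0.007  0.046] w 0.0854
shift [ 0.0004 -0.0005 -0.    ] turn [ 0.002 -0.012 -0.004]
```

View pics/s2.png

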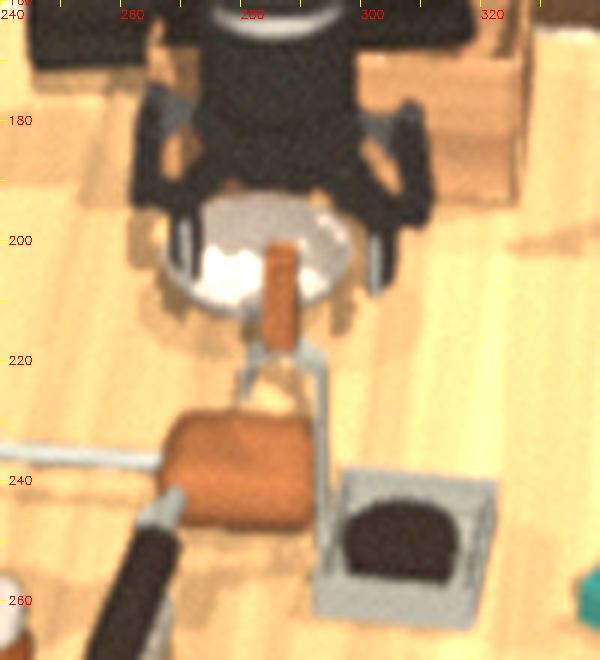

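The block stands at pixel (286.7,210), between the pads at (271,205) and (302,205). Closing.

send_rows(
  series=[
    [[0, 0, 0], [0, 0, 0]],
    [[0, 0, 0], [0, 0, 0]],
    [[0, 0, 0], [0, 0, 0]],
    [[0, 0, 0], [0, 0, 0]],
    [[0, 0, 0], [0, 0, 0]],
    [[0, 0, 0], [0, 0, 0]],
    [[0, 0, 0], [0, 0, 0]],
    [[0, 0, 0], [0, 0, 0]],
  ],
  fingers=255,
  grip_force=25,
)

```text
clock: 6.0
tcp_pos: [0.5898, -0.2171, 0.161]
orientation: [-3.14, 0.103, 0.001]
contact_force: [-0.2, 0.2, -4.3]
grip_width: 0.0156
```

send_rows(
  series=[
    [[0, 0, 0], [0, 0, 0]],
    [[0, 0, 0], [0, 0, 0]],
    [[0, 0, 0], [0, 0, 0]],
  ],
  fingers=255,
  grip_force=90,
)

```text
clock: 6.38
tcp_pos: [0.59, -0.2172, 0.1612]
orientation: [-3.14, 0.103, 0.0]
contact_force: [0.2, 0.2, -4.0]
grip_width: 0.0145
```

```bash
python3 -c "
from h import *
from bench import grab_frame
plan([.591,-.217,.162],-.065)
f=grab_frame('side');np.savez('side3.npz',**f)
crop(f,240,160,340,270,6,'pics/s3.png')
"
```

```text
t 6.375 tcp [ 0.59   -0.2172  0.1612] yaw -0.0653 z [-0.  0. -1.] F [ 0.18  0.21 -4.  ] M [ 0.004 -0.29  -0.012] w 0.0145
shift [ 0.001  -0.0002 -0.0008] turn [-0.001  0.002 -0.004]
```

View pics/s3.png

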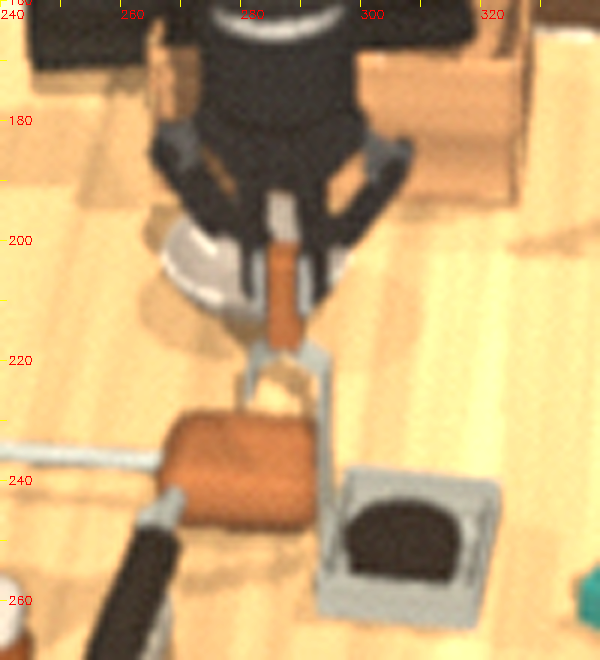

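send_rows(
  series=[
    [[0, 0, -0.004], [0, 0, 0]],
    [[0, 0, -0.006], [0, 0, 0]],
    [[0, 0, -0.01], [0, 0, 0]],
    [[0, 0, -0.01], [0, 0, 0]],
    [[0, 0, -0.01], [0, 0, 0]],
    [[0, 0, 0], [0, 0, 0]],
    [[0, 0, 0], [0, 0, 0]],
  ],
)

```text
clock: 7.3
tcp_pos: [0.59, -0.217, 0.2011]
orientation: [-3.14, 0.102, 0.0]
contact_force: [-1.0, -0.7, -4.6]
grip_width: 0.0146
```

```bash
python3 -c "
from h import *
from bench import grab_frame
plan([.591,-.217,.32],-.115)
f=grab_frame('side');np.savez('side4.npz',**f)
crop(f,240,140,340,270,6,'pics/s4.png')
"
```

```text
t 7.3 tcp [ 0.59   -0.217   0.2011] yaw -0.0652 z [-0.  0. -1.] F [-0.98 -0.68 -4.62] M [-0.012 -0.236 -0.004] w 0.0146
shift [ 1.000e-03 -1.000e-04 -1.189e-01] turn [-0.003  0.004  0.571]
```

View pics/s4.png

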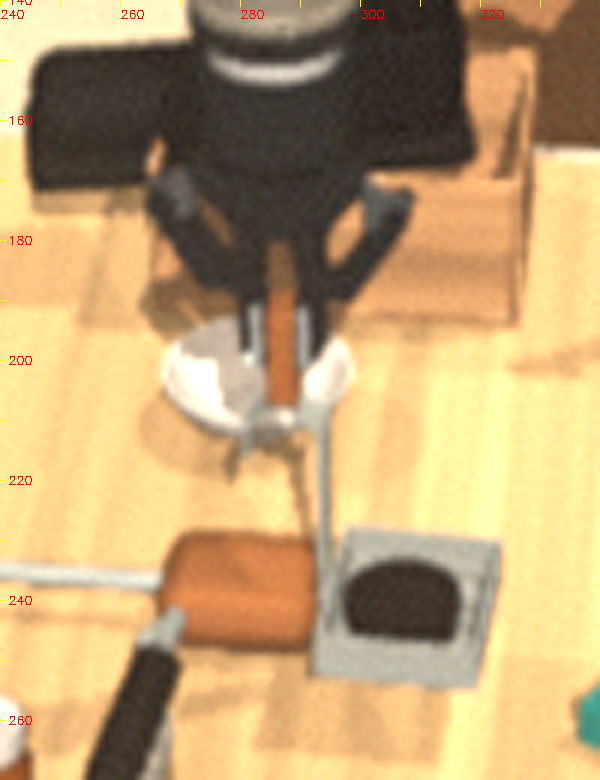

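send_rows(
  series=[
    [[0, 0, -0.015], [0, 0, 0]],
    [[0, 0, -0.025], [0, 0, 0]],
    [[0, 0, -0.025], [0, 0, 0]],
    [[0, 0, -0.025], [0, 0, 0]],
    [[0, 0, -0.02], [0, 0, 0]],
    [[0, 0, -0.01], [0, 0, 0.19]],
    [[0, 0, 0], [0, 0, 0.19]],
    [[0, 0, 0], [0, 0, 0.19]],
  ],
)

```text
clock: 8.35
tcp_pos: [0.5897, -0.2169, 0.3204]
orientation: [-3.136, 0.182, 0.002]
contact_force: [0.2, -0.2, -3.9]
grip_width: 0.0147
```

send_rows(
  series=[
    [[0, -0.01, 0], [0, 0, 0]],
    [[0, -0.02, 0], [0, 0, 0]],
    [[0, -0.03, 0], [0, 0, 0]],
    [[0, -0.035, 0], [0, 0, 0]],
    [[0, -0.035, 0], [0, 0, 0]],
    [[0, -0.035, 0], [0, 0, 0]],
    [[0, -0.035, 0], [0, 0, 0]],
    [[0, -0.035, 0], [0, 0, 0]],
    [[0, -0.035, 0], [0, 0, 0]],
    [[0, -0.03, 0], [0, 0, 0]],
    [[0.003, -0.025, 0], [0, 0, 0]],
    [[0, -0.015, 0], [0, 0, 0]],
    [[0, -0.007, 0], [0, 0, 0]],
    [[0, 0, 0], [0, 0, 0]],
    [[0, 0, 0], [0, 0, 0]],
  ],
)

```text
clock: 10.22
tcp_pos: [0.633, 0.1255, 0.3214]
orientation: [3.136, -0.184, 0.0]
contact_force: [-0.1, -0.5, -4.0]
grip_width: 0.0149
```

```bash
python3 -c "
from h import *
from bench import grab_frame
plan([.633,.127,.29],-.115)
for n in('side','top'):
    f=grab_frame(n);np.savez(n+'5.npz',**f)
    if n=='side': crop(f,190,170,310,300,5,'pics/s5.png')
    else: crop(f,165,140,305,250,5,'pics/t5.png')
"
```

```text
t 10.225 tcp [0.633  0.1255 0.3214] yaw -0.117 z [ 0.    -0.001 -1.   ] F [-0.08 -0.5  -3.97] M [-0.087 -0.252 -0.04 ] w 0.0149
shift [-0.0001 -0.0015  0.0314] turn [ 0.007 -0.002 -0.023]
```

View pics/s5.png

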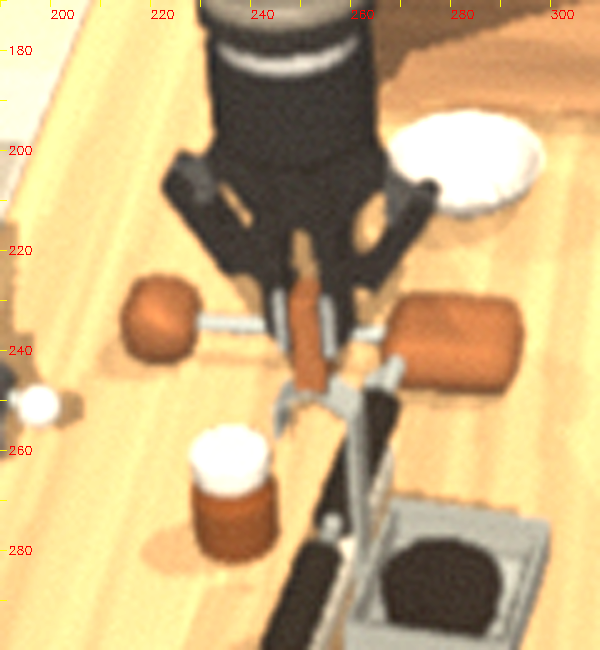

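View pics/t5.png

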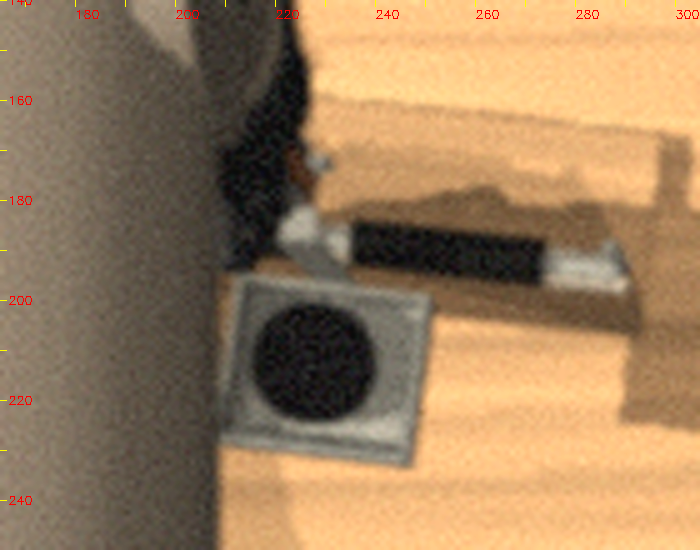

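Run:
```python
from h import *
t=load("top5.npz"); yaw=-.115
xr=np.array([np.cos(yaw),np.sin(yaw),0]);yr=np.array([-np.sin(yaw),np.cos(yaw),0])
g=onz(t,229.75,187.25,.2);print("gap",g)
C=[onz(t,a,b,.187) for a,b in [(212.6,195.4),(251.4,199.2),(247,233.2),(209.,228)]]
for c in C: print(c.round(4),"rack x,y rel gap",round((c-g)@xr,4),round((c-g)@yr,4))
print("edge yaw far",np.arctan2(-(C[0]-C[1])[0],(C[0]-C[1])[1]))
# project: where the hook ridge strap edges would be
f=t["frame"]
crop(t,205,165,255,235,10,"pics/t5b.png")
```

```text
gap [0.6327225  0.12713477 0.2       ]
[0.6152 0.1717 0.187 ] rack x,y rel gap -0.0225 0.0422
[0.6055 0.0753 0.187 ] rack x,y rel gap -0.0211 -0.0546
[0.5205 0.0848 0.187 ] rack x,y rel gap -0.1066 -0.0549
[0.5335 0.1786 0.187 ] rack x,y rel gap -0.1044 0.0397
edge yaw far -0.0999365163476502
```

View pics/t5b.png

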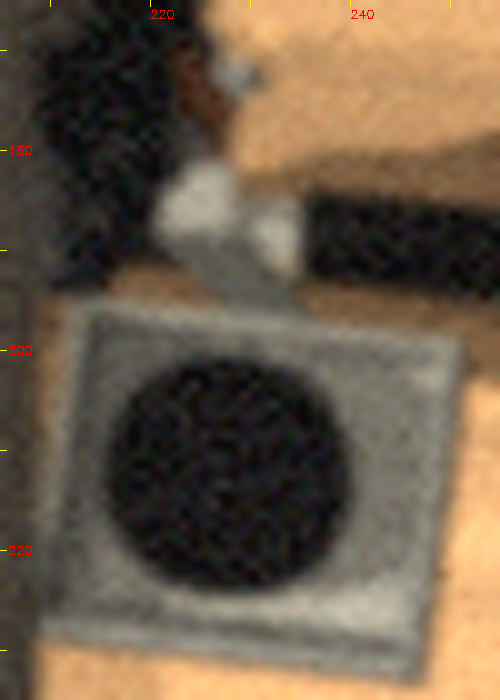

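send_rows(
  series=[
    [[0, -0.005, 0.01], [0, 0, 0]],
    [[0, 0, 0.015], [0, 0, 0]],
    [[0, 0, 0.02], [0, 0, 0]],
    [[0, 0, 0.015], [0, 0, 0]],
    [[0, 0, 0.01], [0, 0, 0]],
    [[0, 0, 0.003], [0, 0, 0]],
    [[0, 0, 0], [0, 0, 0]],
    [[0, 0, 0], [0, 0, 0]],
    [[0, 0, 0], [0, 0, 0]],
  ],
)

```text
clock: 11.45
tcp_pos: [0.6337, 0.1322, 0.2488]
orientation: [-3.136, 0.181, -0.001]
contact_force: [-1.0, 0.4, -4.3]
grip_width: 0.0149
```

```bash
python3 -c "
from h import *
from bench import grab_frame
plan([.633,.127,.2302],-.115)
for n in('side','top'):
    f=grab_frame(n);np.savez(n+'6.npz',**f)
    if n=='side': crop(f,220,210,300,310,7,'pics/s6.png')
    else: crop(f,195,160,265,240,8,'pics/t6.png')
"
```

```text
t 11.45 tcp [0.6337 0.1322 0.2488] yaw -0.1151 z [ 0.001  0.    -1.   ] F [-1.    0.44 -4.34] M [-0.044 -0.263 -0.045] w 0.0149
shift [-0.0001  0.0052  0.0186] turn [-0.006 -0.009 -0.001]
```

View pics/s6.png

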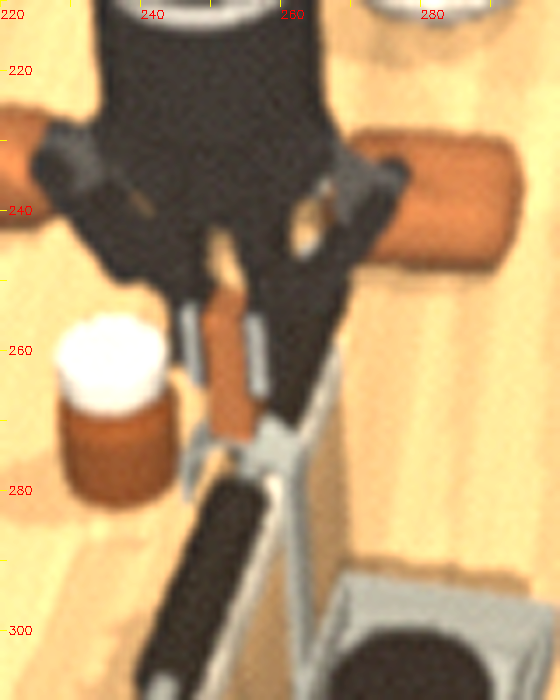

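View pics/t6.png

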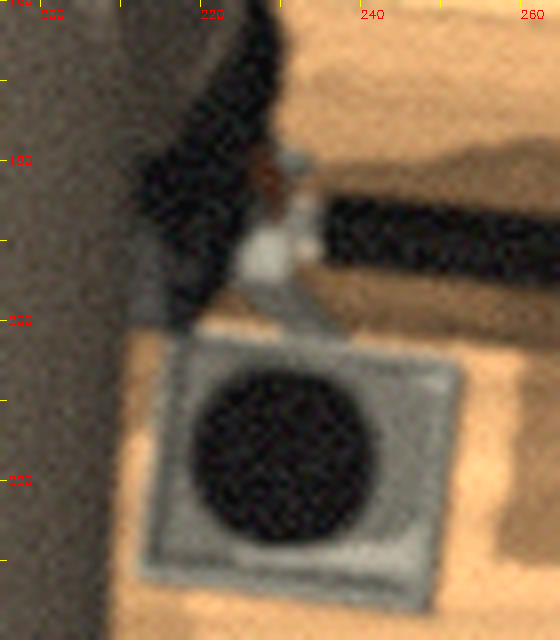

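Run:
```python
from h import *
t=load("top6.npz"); yaw=-.115
xr=np.array([np.cos(yaw),np.sin(yaw),0]);yr=np.array([-np.sin(yaw),np.cos(yaw),0])
g=onz(t,229.75,187.25,.2)
C=[onz(t,a,b,.1146) for a,b in [(217.5,201.9),(252.75,205.6),(248.75,236),(212.75,232.2)]]
for c in C: print(c.round(4),"rack x,y rel gap",round((c-g)@xr,4),round((c-g)@yr,4))
for j in (0,3): print("yaw",np.arctan2(-(C[0 if j==0 else 3]-C[1 if j==0 else 2])[0],(C[0 if j==0 else 3]-C[1 if j==0 else 2])[1]))
```

```text
[0.6135 0.1743 0.1146] rack x,y rel gap -0.0245 0.0446
[0.6036 0.0816 0.1146] rack x,y rel gap -0.0237 -0.0486
[0.5232 0.0908 0.1146] rack x,y rel gap -0.1046 -0.0486
[0.5333 0.1848 0.1146] rack x,y rel gap -0.1054 0.0459
yaw -0.10680003207528697
yaw -0.10648769270627376
```

send_rows(
  series=[
    [[0, -0.0015, 0.004], [0, 0, 0]],
    [[0, 0, 0.004], [0, 0, 0]],
    [[0, 0, 0.002], [0, 0, 0]],
    [[0, 0, 0.001], [0, 0, 0]],
    [[0, 0, 0.001], [0, 0, 0]],
    [[0, 0, 0], [0, 0, 0]],
  ],
)

```text
clock: 12.3
tcp_pos: [0.6341, 0.1328, 0.2364]
orientation: [3.136, -0.181, 0.002]
contact_force: [0.5, -1.6, -3.7]
grip_width: 0.0148
```

send_rows(
  series=[
    [[0, 0, 0.001], [0, 0, 0]],
    [[0, 0, 0.001], [0, 0, 0]],
    [[0, 0, 0], [0, 0, 0]],
    [[0, 0, 0], [0, 0, 0]],
  ],
)

```text
clock: 12.8
tcp_pos: [0.6335, 0.1329, 0.2339]
orientation: [3.135, -0.181, -0.001]
contact_force: [0.9, -3.6, -5.8]
grip_width: 0.0148
```

send_rows(
  series=[
    [[0, 0.0015, 0], [0, 0, 0]],
    [[0, 0, 0], [0, 0, 0]],
    [[0, 0, 0], [0, 0, 0]],
  ],
)

```text
clock: 13.18
tcp_pos: [0.6333, 0.1328, 0.2343]
orientation: [-3.136, 0.18, 0.0]
contact_force: [-0.0, -0.2, -4.8]
grip_width: 0.0148
```

```bash
python3 -c "
from h import *
plan([.634,.1325,.2302],-.115)
"
```

```text
t 13.175 tcp [0.6333 0.1328 0.2343] yaw -0.1144 z [-0.     0.001 -1.   ] F [-0.04 -0.19 -4.81] M [-0.191 -0.159 -0.002] w 0.0148
shift [0.0007 0.0002 0.0041] turn [-0.008  0.004  0.006]
```

send_rows(
  series=[
    [[0, 0.0015, 0], [0, 0, 0]],
    [[0, 0, 0], [0, 0, 0]],
    [[0, 0, 0], [0, 0, 0]],
  ],
)

```text
clock: 13.55
tcp_pos: [0.6334, 0.1308, 0.2344]
orientation: [-3.136, 0.18, -0.0]
contact_force: [0.3, -0.2, -3.8]
grip_width: 0.0146
```

```bash
python3 -c "
from h import *
from bench import grab_frame
plan([.634,.1325,.2302],-.115)
for n in('side','top'):
    f=grab_frame(n);np.savez(n+'7.npz',**f)
    if n=='side': crop(f,220,210,300,310,7,'pics/s7.png')
    else: crop(f,195,160,265,240,8,'pics/t7.png')
plan([.634,.1325,.2302],-.115)
"
```

```text
t 13.55 tcp [0.6334 0.1308 0.2344] yaw -0.115 z [ 0.  0. -1.] F [ 0.29 -0.19 -3.83] M [-0.06  -0.276  0.003] w 0.0146
shift [ 0.0005 -0.0017  0.0042] turn [-0.004 -0.001  0.001]
t 13.65 tcp [0.6333 0.1308 0.2343] yaw -0.115 z [ 0.  0. -1.] F [ 0.38  0.36 -4.48] M [ 0.02  -0.27  -0.047] w 0.0148
shift [ 0.0005 -0.0018  0.0041] turn [-0.002 -0.001  0.   ]
```

View pics/s7.png

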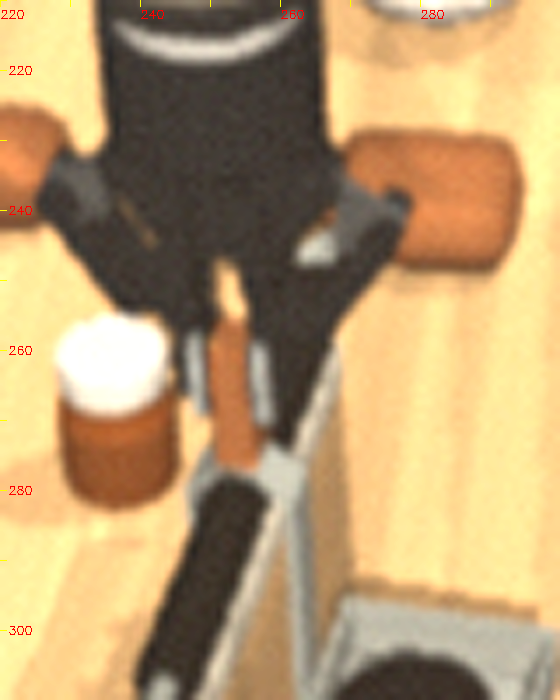

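View pics/t7.png

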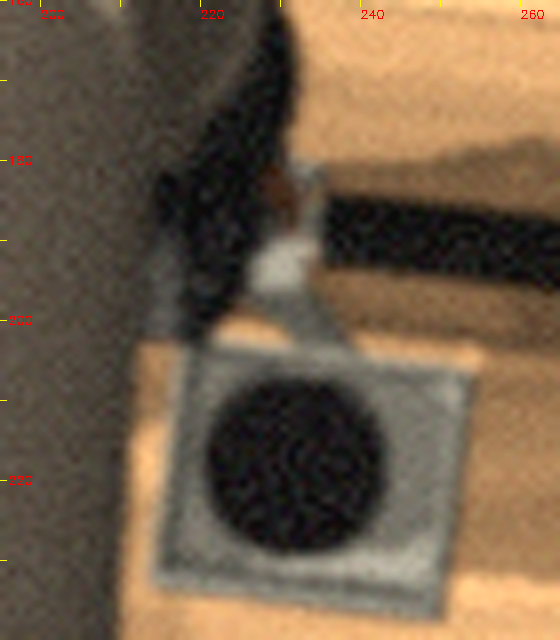

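send_rows(
  series=[
    [[0, 0.0005, 0.001], [0, 0, 0]],
    [[0, 0, 0.001], [0, 0, 0]],
    [[0, 0, 0], [0, 0, 0]],
    [[0, 0, 0], [0, 0, 0]],
  ],
)

```text
clock: 14.15
tcp_pos: [0.6333, 0.1302, 0.2323]
orientation: [-3.136, 0.181, 0.0]
contact_force: [0.3, 0.2, -4.9]
grip_width: 0.0149
```

send_rows(
  series=[
    [[0, 0, 0.001], [0, 0, 0]],
    [[0, 0, 0], [0, 0, 0]],
    [[0, 0, 0], [0, 0, 0]],
  ],
)

```text
clock: 14.52
tcp_pos: [0.6333, 0.1301, 0.2313]
orientation: [-3.136, 0.181, 0.0]
contact_force: [-0.6, 0.8, -4.3]
grip_width: 0.0148
```

send_rows(
  series=[
    [[0, 0, 0.001], [0, 0, 0]],
    [[0, 0, 0], [0, 0, 0]],
    [[0, 0, 0], [0, 0, 0]],
  ],
)

```text
clock: 14.9
tcp_pos: [0.6333, 0.1302, 0.2303]
orientation: [-3.136, 0.181, -0.0]
contact_force: [0.2, 0.3, -3.3]
grip_width: 0.0149
```

send_rows(
  series=[
    [[0, 0, 0.001], [0, 0, 0]],
    [[0, 0, 0], [0, 0, 0]],
    [[0, 0, 0], [0, 0, 0]],
  ],
)

```text
clock: 15.28
tcp_pos: [0.6334, 0.1301, 0.2301]
orientation: [-3.136, 0.181, -0.001]
contact_force: [-3.3, -0.3, 6.0]
grip_width: 0.0145
```

send_rows(
  series=[
    [[0, 0, 0.0007], [0, 0, 0]],
    [[0, 0, 0], [0, 0, 0]],
    [[0, 0, 0], [0, 0, 0]],
  ],
)

```text
clock: 15.65
tcp_pos: [0.6335, 0.1301, 0.23]
orientation: [-3.135, 0.181, -0.001]
contact_force: [-5.9, -0.7, 10.4]
grip_width: 0.0147
```

```bash
python3 -c "
from h import *
plan([.634,.1325,.2302],-.115)
"
```

```text
t 15.65 tcp [0.6335 0.1301 0.23  ] yaw -0.1152 z [ 0.001  0.001 -1.   ] F [-5.89 -0.71 10.39] M [-0.094  1.069  0.008] w 0.0147
shift [ 0.0002 -0.0024 -0.0002] turn [-0.011 -0.008 -0.002]
```

send_rows(
  series=[
    [[0, 0, -0.0012], [0, 0, 0]],
    [[-0.0015, 0, 0], [0, 0, 0]],
    [[0, 0, 0], [0, 0, 0]],
    [[0, 0, 0], [0, 0, 0]],
  ],
)

```text
clock: 16.15
tcp_pos: [0.6323, 0.1303, 0.2297]
orientation: [3.136, -0.181, 0.002]
contact_force: [3.2, 0.5, -2.0]
grip_width: 0.015
```

```bash
python3 -c "
from h import *
plan([.634,.1325,.2302],-.115)
"
```

```text
t 16.15 tcp [0.6323 0.1303 0.2297] yaw -0.1151 z [ 0.001 -0.    -1.   ] F [ 3.16  0.53 -2.04] M [-0.028 -0.841  0.017] w 0.015
shift [ 0.0014 -0.0024 -0.0005] turn [ 0.    -0.013 -0.001]
```

send_rows(
  series=[
    [[0.0006, 0, 0.0003], [0, 0, 0]],
    [[0, 0, 0], [0, 0, 0]],
    [[0, 0, 0], [0, 0, 0]],
  ],
)

```text
clock: 16.52
tcp_pos: [0.6324, 0.1303, 0.2297]
orientation: [-3.136, 0.18, -0.0]
contact_force: [-0.2, 0.5, 1.1]
grip_width: 0.0151
```

```bash
python3 -c "
from h import *
from bench import grab_frame
plan([.634,.1325,.2302],-.115)
for n in('side','top'):
    f=grab_frame(n);np.savez(n+'8.npz',**f)
    if n=='side': crop(f,220,210,300,310,7,'pics/s8.png')
    else: crop(f,195,160,265,240,8,'pics/t8.png')
plan([.634,.1325,.2302],-.115)
"
```

```text
t 16.525 tcp [0.6324 0.1303 0.2297] yaw -0.115 z [ 0.  0. -1.] F [-0.16  0.48  1.05] M [-0.034 -0.362  0.018] w 0.0151
shift [ 0.0013 -0.0024 -0.0005] turn [-0.002 -0.001  0.   ]
t 16.625 tcp [0.6324 0.1303 0.2296] yaw -0.115 z [ 0.  0. -1.] F [ 0.98 -0.04  1.03] M [-0.009 -0.365  0.015] w 0.0151
shift [ 0.0014 -0.0024 -0.0006] turn [-0.002 -0.001  0.   ]
```

View pics/s8.png

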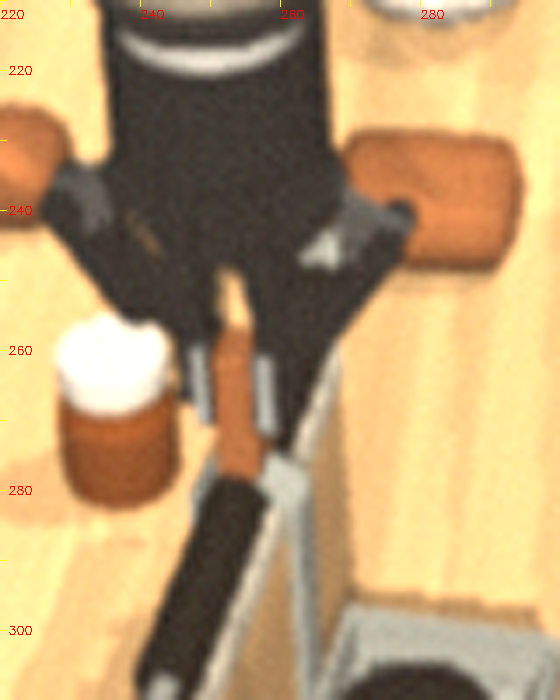

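send_rows(
  series=[
    [[-0.0003, 0, 0], [0, 0.1146, 0]],
    [[-0.0003, 0, 0], [0, 0.1146, 0]],
    [[-0.0003, 0, 0], [0, 0.1146, 0]],
    [[-0.0003, 0, 0], [0, 0.1146, 0]],
    [[0, 0, 0], [0, 0, 0]],
    [[0, 0, 0], [0, 0, 0]],
  ],
)

```text
clock: 17.38
tcp_pos: [0.6312, 0.1304, 0.2296]
orientation: [3.134, -0.18, 0.063]
contact_force: [0.9, 0.5, 2.0]
grip_width: 0.0147
```

```bash
python3 -c "
from h import *
plan([.634,.1325,.2302],-.115)
"
```

```text
t 17.375 tcp [0.6312 0.1304 0.2296] yaw -0.115 z [ 0.04  -0.005 -0.999] F [0.92 0.46 1.99] M [-0.004 -0.488  0.043] w 0.0147
shift [ 0.0025 -0.0024 -0.0005] turn [-0.001 -0.46  -0.   ]
```

send_rows(
  series=[
    [[-0.0003, 0, 0], [0, 0.1146, 0]],
    [[-0.0003, 0, 0], [0, 0.1146, 0]],
    [[-0.0003, 0, 0], [0, 0.1146, 0]],
    [[-0.0003, 0, 0], [0, 0.1146, 0]],
    [[0, 0, 0], [0, 0, 0]],
    [[0, 0, 0], [0, 0, 0]],
  ],
)

```text
clock: 18.12
tcp_pos: [0.6301, 0.1305, 0.2295]
orientation: [3.129, -0.18, 0.125]
contact_force: [2.2, -0.4, 3.1]
grip_width: 0.0151
```

```bash
python3 -c "
from h import *
plan([.634,.1325,.2302],-.115)
"
```

```text
t 18.125 tcp [0.6301 0.1305 0.2295] yaw -0.115 z [ 0.08  -0.009 -0.997] F [ 2.22 -0.4   3.08] M [ 0.004 -0.545 -0.009] w 0.0151
shift [ 0.0037 -0.0024 -0.0004] turn [-0.    -0.918 -0.   ]
```

send_rows(
  series=[
    [[-0.0001, 0, -0.0001], [0, 0.1146, 0]],
    [[-0.0002, 0, -0.0001], [0, 0.1146, 0]],
    [[-0.0003, 0, -0.0001], [0, 0.1146, 0]],
    [[0, 0, 0], [0, 0, 0]],
    [[0, 0, 0], [0, 0, 0]],
  ],
)

```text
clock: 18.75
tcp_pos: [0.6292, 0.1306, 0.2294]
orientation: [3.125, -0.18, 0.171]
contact_force: [1.5, 0.6, 0.1]
grip_width: 0.0151
```

```bash
python3 -c "
from h import *
plan([.634,.1325,.2302],-.115)
"
```

```text
t 18.75 tcp [0.6292 0.1306 0.2294] yaw -0.115 z [ 0.109 -0.013 -0.994] F [1.53 0.61 0.06] M [ 0.11  -0.555  0.067] w 0.0151
shift [ 0.0046 -0.0024 -0.0003] turn [ 0.002 -1.255 -0.   ]
```

send_rows(
  series=[
    [[-0.0002, 0, 0], [0, 0.1146, 0]],
    [[-0.0003, 0, 0], [0, 0.1146, 0]],
    [[-0.0003, 0, 0], [0, 0.1146, 0]],
    [[0, 0, 0], [0, 0, 0]],
    [[0, 0, 0], [0, 0, 0]],
  ],
)

```text
clock: 19.38
tcp_pos: [0.6283, 0.1307, 0.2293]
orientation: [3.121, -0.18, 0.218]
contact_force: [1.1, 0.2, -0.9]
grip_width: 0.0148
```

```bash
python3 -c "
from h import *
from bench import grab_frame
plan([.634,.1325,.2302],-.115)
f=grab_frame('side');np.savez('side9.npz',**f)
crop(f,220,210,320,340,6,'pics/s9.png')
"
```

```text
t 19.375 tcp [0.6283 0.1307 0.2293] yaw -0.115 z [ 0.138 -0.016 -0.99 ] F [ 1.06  0.18 -0.91] M [ 0.128 -0.277  0.001] w 0.0148
shift [ 0.0055 -0.0025 -0.0001] turn [ 0.002 -1.597 -0.   ]
```

View pics/s9.png

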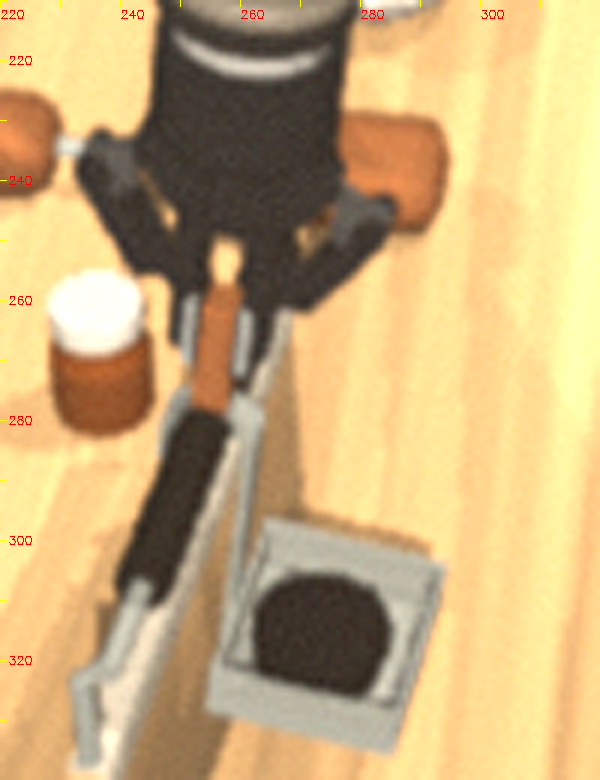

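send_rows(
  series=[
    [[-0.0002, 0, 0.0001], [0, 0.1146, 0]],
    [[-0.0002, 0, 0.0001], [0, 0.1146, 0]],
    [[0, 0, 0], [0, 0, 0]],
    [[0, 0, 0], [0, 0, 0]],
  ],
)

```text
clock: 19.92
tcp_pos: [0.6279, 0.1307, 0.2292]
orientation: [3.117, -0.179, 0.249]
contact_force: [-1.5, 0.4, 0.8]
grip_width: 0.0147
```

```bash
python3 -c "
from h import *
plan([.634,.1325,.2302],-.115)
"
```

```text
t 19.925 tcp [0.6279 0.1307 0.2292] yaw -0.115 z [ 0.158 -0.018 -0.987] F [-1.5   0.43  0.79] M [ 0.046  0.319 -0.037] w 0.0147
shift [ 0.0059 -0.0025 -0.    ] turn [ 0.    -1.826 -0.   ]
```

send_rows(
  series=[
    [[0, 0, 0], [0, -0.04, 0]],
    [[0, 0, 0], [0, 0, 0]],
    [[0, 0, 0], [0, 0, 0]],
  ],
  fingers=255,
  grip_force=20,
)

```text
clock: 20.3
tcp_pos: [0.628, 0.1307, 0.2292]
orientation: [3.118, -0.18, 0.244]
contact_force: [-2.2, -0.0, 0.4]
grip_width: 0.0149
```

```bash
python3 -c "
from h import *
plan([.634,.1325,.2302],-.115)
"
```

```text
t 20.3 tcp [0.628  0.1307 0.2292] yaw -0.115 z [ 0.154 -0.018 -0.988] F [-2.24 -0.04  0.39] M [0.078 0.557 0.011] w 0.0149
shift [ 0.0058 -0.0025 -0.0001] turn [ 1.000e-03 -1.787e+00 -1.000e-03]
```

send_rows(
  series=[
    [[0, 0, 0], [0, 0, 0]],
    [[0, 0, 0], [0, 0, 0]],
  ],
  fingers=212,
)

```text
clock: 20.55
tcp_pos: [0.628, 0.1307, 0.2292]
orientation: [3.118, -0.18, 0.244]
contact_force: [-3.3, 0.8, 1.1]
grip_width: 0.0146
```

send_rows(
  series=[
    [[0, 0, 0], [0, 0, 0]],
    [[0, 0, 0], [0, 0, 0]],
  ],
  fingers=206,
)

```text
clock: 20.8
tcp_pos: [0.628, 0.1307, 0.2291]
orientation: [3.118, -0.179, 0.244]
contact_force: [-3.2, -0.2, -1.2]
grip_width: 0.0165
```

send_rows(
  series=[
    [[0, 0, 0], [0, 0, 0]],
    [[0, 0, 0], [0, 0, 0]],
  ],
  fingers=200,
)

```text
clock: 21.05
tcp_pos: [0.6287, 0.1306, 0.2296]
orientation: [3.118, -0.18, 0.246]
contact_force: [-1.0, -0.5, -0.1]
grip_width: 0.0184
```

send_rows(
  series=[
    [[0, 0, 0], [0, 0, 0]],
    [[0, 0, 0], [0, 0, 0]],
    [[0, 0, 0], [0, 0, 0]],
  ],
  fingers=185,
)

```text
clock: 21.42
tcp_pos: [0.6283, 0.1307, 0.2294]
orientation: [3.118, -0.18, 0.245]
contact_force: [0.1, -0.3, 0.3]
grip_width: 0.0235
```

```bash
python3 -c "
from h import *
from bench import grab_frame
plan([.634,.1325,.2302],-.115)
f=grab_frame('side');np.savez('side10.npz',**f)
crop(f,220,210,320,340,6,'pics/s10.png')
"
```

```text
t 21.425 tcp [0.6283 0.1307 0.2294] yaw -0.1151 z [ 0.155 -0.018 -0.988] F [ 0.12 -0.32  0.3 ] M [0.05  0.146 0.036] w 0.0235
shift [ 0.0055 -0.0024  0.    ] turn [-1.000e-03 -1.796e+00 -1.000e-03]
```

View pics/s10.png

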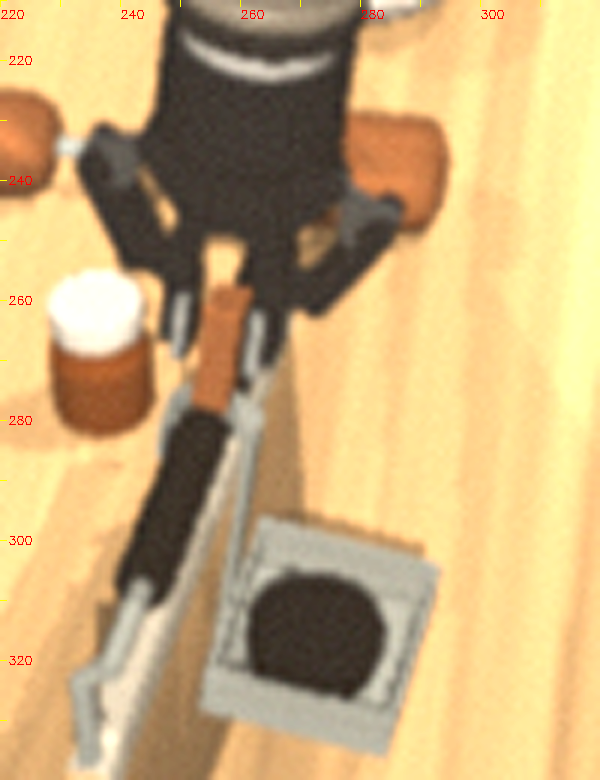

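The block (257,265) is free between the pads and the caddy leans on the board. Opening further and withdrawing.

send_rows(
  series=[
    [[0, 0, 0], [0, 0, 0]],
    [[0, 0, 0], [0, 0, 0]],
    [[0, 0, 0], [0, 0, 0]],
    [[0, 0, -0.01], [0, 0, 0]],
    [[0, 0, -0.02], [0, 0, 0]],
    [[0, 0, -0.03], [0, 0, 0]],
    [[0, 0, -0.04], [0, 0, 0]],
    [[0, 0, -0.04], [0, 0, 0]],
    [[0, 0, -0.03], [0, 0, 0]],
    [[0, 0, 0], [0, 0, 0]],
  ],
  fingers=120,
)

```text
clock: 22.72
tcp_pos: [0.6029, 0.1337, 0.4016]
orientation: [3.121, -0.18, 0.254]
contact_force: [0.3, 0.0, -1.2]
grip_width: 0.0453
```

send_rows(
  series=[
    [[0, 0.05, 0], [0, 0, 0]],
    [[0, 0.05, 0], [0, 0, 0]],
    [[0, 0.05, 0], [0, 0, 0]],
    [[0, 0.05, 0], [0, 0, 0]],
    [[0, 0, 0], [0, 0, 0]],
    [[0, 0, 0], [0, 0, 0]],
    [[0, 0, 0], [0, 0, 0]],
  ],
)

```text
clock: 23.6
tcp_pos: [0.579, -0.0632, 0.3969]
orientation: [3.119, -0.176, 0.244]
contact_force: [-0.9, -0.4, 0.8]
grip_width: 0.0453
```

```bash
python3 -c "
from h import *
from bench import grab_frame
plan([.634,.1325,.2302],-.115)
for n in('side','top'):
    f=grab_frame(n);np.savez(n+'11.npz',**f)
    if n=='side': crop(f,200,190,320,340,5,'pics/s11.png')
    else: crop(f,150,120,450,320,2,'pics/t11.png')
"
```

```text
t 23.6 tcp [ 0.579  -0.0632  0.3969] yaw -0.1125 z [ 0.154 -0.017 -0.988] F [-0.93 -0.38  0.83] M [ 0.029  0.091 -0.007] w 0.0453
shift [ 0.0064 -0.2006  0.1698] turn [-0.003 -1.786  0.029]
```

View pics/s11.png

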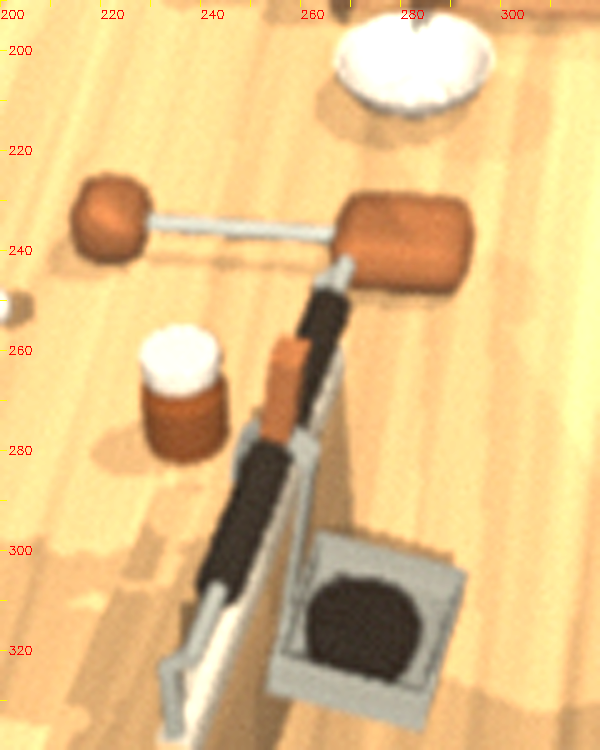

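View pics/t11.png

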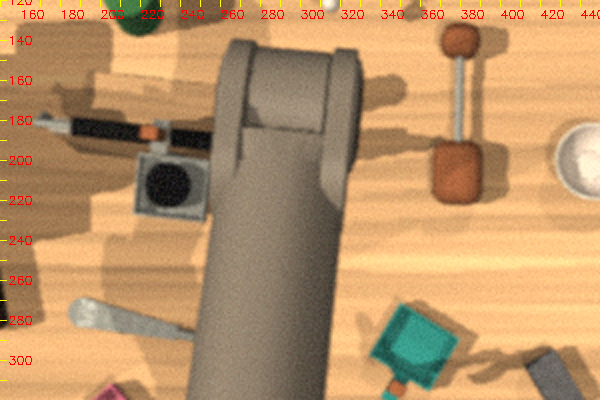

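The caddy is hanging at rest in the gap and leaning on the board, with the tin in the pan and the arm clear. Handing in.

```bash
python3 -c "
from bench import r
print(r.hand_in())"
```

```text
the job is handed in; nothing more can be done
None
```

The steel caddy hangs on the bare bar in the gap between the sleeves, leaning on the board with the tin in its pan. I handed the job in at about 24 s of the 72 s allowed.

- **Grip and lift:** I gripped the cedar block across the caddy's x axis. I then carried it over the gap and corrected it sideways by about 5 mm from the top view.
- **Seating:** I lowered it with one light touch on a sleeve side, about 3.6 N. It bottomed out at a TCP height of 0.230 m, where I expected bare bar; on a sleeve it would have stopped near 0.239 m.
- **One harder press than intended:** during seating the load on the bar rose to about 16 N, by my estimate, against the 20 N limit. The hook was bearing on one slope only, so I backed off and re-centred it to about 5 N.
- **Leaning and release:** I turned it about the bar until the moment showed it resting on the board, at a tool tilt of about 0.155 rad. I released it in small finger steps, and the force on the tool fell to zero without a visible jump.

**Last checks:** the final pictures show the caddy on the bare bar leaning on the board. The shoe tree, jar and bowl look unmoved by eye and the arm was clear. The dauber, brush, sponge and part of the shoehorn were outside or hidden in those last crops, so I did not check them. I did not measure the final tilt or hook height from the images; they rest on the tool pose, the forces and how the pictures look.

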